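# Fold down the terminal covers of an e-bike battery

### The job

The measurements on the opened e-bike battery are done: with closed fingertips, trace lightly along its curved row of five small hinged terminal covers, starting at the end with the plug, so that each standing cover in turn folds down flat over its terminal and stays there. Take them in order along the row and press gently; grasp and lift nothing, and leave the battery, the loose parts on and around it and everything else on the bench where they are.

Things in the scene. Friction and masses are not known exactly. Their poses are not given: they have to be found in the camera images.
- pack: Opened e-bike battery, 300 x 100 mm, about 2.4 kg, loose on the bench at any yaw: black base, pink cells along its sides, green board on its deck 66 mm above the underside. Origin: centre of the underside; x runs along its length from the plug end (-x) to the end with the steel strap (+x), z up. Only the terminal blocks, their covers and the spacer stand more than 5 mm above the deck.
- row (a point): Middle of the top of the middle terminal block, 74 mm above the bench. Five black blocks (26 mm along the row, 30 mm across) stand 36 mm apart along the battery on an arc of 220 mm radius that bends to its left (+y) at both ends: the end blocks are turned 0.33 rad and lie 12 mm left of the middle one.
- plug (a point): Point on the top of the black plug block (30 x 60 mm, with two brass pins) at the -x end of the battery, 50 mm above the bench: it shows which end of the row is first.
- hinge0 (a point): Middle of the hinge line of cover 0 (0 is nearest the plug, 4 farthest): at the plug-side edge of its terminal block, 74.5 mm above the bench; fixed to the battery. The cover's shut top is 3 mm above this point and reaches 26 mm from it along the row, away from the plug.
- hinge1 (a point): Middle of the hinge line of cover 1 (0 is nearest the plug, 4 farthest): at the plug-side edge of its terminal block, 74.5 mm above the bench; fixed to the battery. The cover's shut top is 3 mm above this point and reaches 26 mm from it along the row, away from the plug.
- hinge2 (a point): Middle of the hinge line of cover 2 (0 is nearest the plug, 4 farthest): at the plug-side edge of its terminal block, 74.5 mm above the bench; fixed to the battery. The cover's shut top is 3 mm above this point and reaches 26 mm from it along the row, away from the plug.
- hinge3 (a point): Middle of the hinge line of cover 3 (0 is nearest the plug, 4 farthest): at the plug-side edge of its terminal block, 74.5 mm above the bench; fixed to the battery. The cover's shut top is 3 mm above this point and reaches 26 mm from it along the row, away from the plug.
- hinge4 (a point): Middle of the hinge line of cover 4 (0 is nearest the plug, 4 farthest): at the plug-side edge of its terminal block, 74.5 mm above the bench; fixed to the battery. The cover's shut top is 3 mm above this point and reaches 26 mm from it along the row, away from the plug.
- cover0 (a joint): Angle (rad) of terminal cover 0, a white plastic flap 26 mm long, 30 mm wide, 3 mm thick, hinged across the row at its plug-side edge. 0 = folded flat over its terminal (hard stop); 1.57 = upright; starts at 1.1 to 1.6; open stop 1.75. It folds down when its free end is pushed away from the plug and down; hinge friction (0.005 N m) keeps it at any angle.
- cover1 (a joint): Angle (rad) of terminal cover 1, a white plastic flap 26 mm long, 30 mm wide, 3 mm thick, hinged across the row at its plug-side edge. 0 = folded flat over its terminal (hard stop); 1.57 = upright; starts at 1.1 to 1.6; open stop 1.75. It folds down when its free end is pushed away from the plug and down; hinge friction (0.005 N m) keeps it at any angle.
- cover2 (a joint): Angle (rad) of terminal cover 2, a white plastic flap 26 mm long, 30 mm wide, 3 mm thick, hinged across the row at its plug-side edge. 0 = folded flat over its terminal (hard stop); 1.57 = upright; starts at 1.1 to 1.6; open stop 1.75. It folds down when its free end is pushed away from the plug and down; hinge friction (0.005 N m) keeps it at any angle.
- cover3 (a joint): Angle (rad) of terminal cover 3, a white plastic flap 26 mm long, 30 mm wide, 3 mm thick, hinged across the row at its plug-side edge. 0 = folded flat over its terminal (hard stop); 1.57 = upright; starts at 1.1 to 1.6; open stop 1.75. It folds down when its free end is pushed away from the plug and down; hinge friction (0.005 N m) keeps it at any angle.
- cover4 (a joint): Angle (rad) of terminal cover 4, a white plastic flap 26 mm long, 30 mm wide, 3 mm thick, hinged across the row at its plug-side edge. 0 = folded flat over its terminal (hard stop); 1.57 = upright; starts at 1.1 to 1.6; open stop 1.75. It folds down when its free end is pushed away from the plug and down; hinge friction (0.005 N m) keeps it at any angle.
- meter: Bystander: blue and black hand-held multimeter lying flat, 180 x 85 x 45 mm, beside the battery on its left (+y). Origin: centre of the underside.
- cell_a: Bystander: loose pink battery cell, 18 mm across, 65 mm tall, standing upright beside the battery on its right (-y). Origin: centre of the underside.
- cell_b: Bystander: second such cell, also standing to the right of the battery.
- spacer: Bystander: brass spacer ring, 18 mm across, 12 mm high, lying loose on the battery's deck near the corner by the plug, right (-y) of the row. Origin: centre of the underside.
- driver: Bystander: screwdriver 170 mm long lying on the bench to the right of the battery, beyond the cells. Origin: on the underside, near the middle of its length.
- lamp: Bystander: white ceramic lamp holder (110 mm across) with a reflector bulb, 106 mm tall, on the robot's left. Origin: centre of the underside.
- can: Bystander: aluminium spray can, 52 mm across, 150 mm tall, on the robot's right. Origin: centre of the underside.

How it is judged:
By the outcome, as a careful person would: the job done as asked, in the order asked, and still so for the second after the job is handed in, with the robot touching nothing.
It also fails if it takes over 42 s, if anything falls off the work surface, if the arm or the gripper's body presses on something with over 40 N, if the wrist force passes 120 N, or if a joint passes its speed limit or range.

### The arm

A 6-joint arm with a two-finger parallel gripper is mounted at the origin on the work surface. World frame = base frame: x ahead of the robot, y to its left, z up, the work surface at z = 0. Lengths are in m, angles in degrees, forces in N, time in s.
With the tool pointing down it reaches from about 0.35 to 0.875 m from the base axis. Payload 4.2 kg.
Tool frame: the origin (TCP) lies midway between the tips of the shut fingers; the grasp point (between the pads) lies 19 mm behind it; z points along the fingers, y is the line along which they close (so a half turn about z gives the same grasp; the last joint's range is limited). The gripper opens to 87 mm and grips with 3 to 60 N. Pads are 19 mm wide; open, the fingers measure 117 mm over their backs; the gripper's body (75 mm by 190 mm) begins 51 mm behind the grasp point.
Start: joints at [80.42, 22.042, 0.453, 0, -68.411, -14.817], TCP at [0.258, 0.569, 0.223] pointing down, gripper open.
Joint ranges: [-179.83, 179.83], [-69.29, 118.12], [-61.27, 80.66], [-181.25, 117.63], [-171.15, -9.14], [-177.46, 177.46]. Speed limits (degrees/s): [159.86, 159.86, 180, 180, 180, 180].

### API

Orientations are given as a 3x3 rotation matrix whose columns are the frame's x, y, z axes.
In Python, from station import sense, capture, finish_job, silhouettes, landmark_of gives the robot as it stands.
- The arm moves only by the tool step_arm, never from a script. Its arguments are lists of equal length, an entry for each row: "linear": the shift along the tool's x, y, z in mm, a list of three; "delta_rot": the turn, a rotation vector about the tool's x, y, z in rad, a list of three; "grip": the finger opening in mm, from 0 to 87. A call has 1 to 10 rows; each row shifts and turns the commanded pose from where the row before left it, along the tool's axes as they then stand; what a row does not reach is not made up. A row lasts 1/8 s, in which the tool goes at most 62.5 mm and 10.7 degrees, less where a joint would pass 70% of its speed; a pose out of reach is approached as far as the arm can. A call with a gripper value outside its range is refused whole. The fingers move at their own pace and stop on an object; the grip force is fixed at half the most. Time passes only in rows, so rows that do not move let the fingers close. It gives the time, the measured TCP pose, the force, the opening and the grip force at its end, in the units of the state.
- sense(): the state, without advancing time (a new reading comes with each control period).
- capture(name): name is "side" or "top" or "wrist"; returns a dict with "img" (384x512x3 uint8, red, green, blue), "fx", "fy", "cx", "cy" (pixels), "k1" (the pictures are not rectified: a ray, as slopes to the right and down, at radius r is drawn at 1 + k1 r^2 times it, then the intrinsics apply), "world_to_cam" (4x4, takes a point from world to camera coordinates); the wrist camera has in their place "mount" (4x4, takes a point from camera to tool coordinates, whose origin is the TCP and whose axes are the flange's). Camera axes: x right, y up, looking along -z (the intrinsics and any distortion apply to the point x, -y, -z); pixel columns grow to the right and rows downward; lengths in m; the calibration is good to about 2 mm. A picture is of the moment at which its call begins: read the wrist's pose just before it. There is no depth.
- finish_job(): hands the job in; it is judged then, once.
Trained networks look in the newest picture that a camera, given by its name, has taken for a name from the list of things; names that differ only in an ending like _2 or _b are one class to them, and where a whole thing is asked for, a point or a joint stands for the part that bears it (a point fixed in the world has none). Each returns a list of dicts, best first, with "score" (0 to 1); they miss things now and then, are a little off and sometimes report something else, mostly with a low value. They report only what shows in the picture. A call takes as long as a camera call.
- silhouettes(camera, label): "mask" (384x512 bool, what is visible of it) and "point" ([column, row] in pixels, amid what is visible of it).
- landmark_of(camera, label): "point" ([column, row] in pixels: a listed point, or the origin of a listed thing).
The state is a dict: "time_s": time; "joints": joint angles; "joint_velocities": joint speeds; "effort": joint torques, N m; "tcp_pos": TCP position; "ee_rot": TCP orientation; "wrist_force": force on the tool from outside, world axes, zero at the start; "moment": the same for the moment, N m; "gripper_width": opening from 0.0 (shut) to 1.0 (fully open); "gripper_force": force on a finger pad.
Only numpy, scipy, OpenCV 4.12 (cv2) and the standard library are available. Lean on these libraries where they do the work, as an engineer would, in place of code of your own. Each camera call takes 0.05 s, during which the arm holds its last target. There are 200 camera calls.

## Working session

There is one attempt and no reset: what is moved stays moved. The work goes in short steps, Python scripts to look and compute and a tool call to move; the robot and the scene stay as the last step left them, time stands still between calls to the robot, and variables do not carry over. Pictures are saved under pics/ and viewed, at most 10 in all, crops included, and the job is handed in when it is done.

Besides the shell and the picture viewer there is one more tool, called after "Request:" as name(argument=value, ...), one argument or row to a line, values as JSON. step_arm: Moves the arm, as the interface text tells. Its arguments: {"type":"object","properties":{"linear":{"type":"array"},"delta_rot":{"type":"array"},"grip":{"type":"array"}},"required":["linear","delta_rot","grip"]}

```bash
mkdir -p pics
cat > h.py <<'E'
import numpy as np, cv2
from station import *
def ray(c,p,st=None):
    d=np.array([(p[0]-c["cx"])/c["fx"],(p[1]-c["cy"])/c["fy"]]);u=d.copy()
    for _ in range(20): u=d/(1+c["k1"]*(u@u))
    v=np.array([u[0],-u[1],-1.])
    if "world_to_cam" in c: M=np.linalg.inv(np.array(c["world_to_cam"]))
    else:
        T=np.eye(4);T[:3,:3]=st["ee_rot"];T[:3,3]=st["tcp_pos"];M=T@np.array(c["mount"])
    return M[:3,3],M[:3,:3]@v
def at(c,p,z,st=None):
    o,v=ray(c,p,st);return o+v*(z-o[2])/v[2]
Z=dict(row=.074,plug=.05,hinge0=.0745,hinge1=.0745,hinge2=.0745,hinge3=.0745,hinge4=.0745)
E
python3 - <<'E'
from h import *
s=sense();print(s["time_s"],s["tcp_pos"],np.round(s["ee_rot"],3).tolist(),s["gripper_width"])
for cam in("top","side"):
    c=capture(cam);cv2.imwrite(f"pics/{cam}0.png",c["img"][:,:,::-1])
    for n in list(Z)+["pack","spacer","cell_a","lamp","can","meter"]:
        for r in landmark_of(cam,n)[:2]: print(cam,n,round(r["score"],2),np.round(r["point"],1),np.round(at(c,r["point"],Z.get(n,.066 if n=="spacer" else 0)),4))
E
```

```text
0.0 [0.25789057 0.56864143 0.22142424] [[0.911, -0.413, -0.001], [-0.413, -0.911, -0.002], [0.0, 0.002, -1.0]] 1.0014366904949414
top row 0.66 [284.3 201.6] [ 0.5772 -0.0895  0.074 ]
top plug 0.87 [327.7 161.8] [ 0.6952 -0.2142  0.05  ]
top plug 0.45 [285.  198.8] [ 0.5865 -0.0929  0.05  ]
top hinge0 0.95 [287.2 199.4] [ 0.5835 -0.0975  0.0745]
top hinge0 0.78 [275.5 214.5] [ 0.5407 -0.0653  0.0745]
top hinge1 0.95 [287.2 199.4] [ 0.5835 -0.0975  0.0745]
top hinge1 0.78 [275.5 214.5] [ 0.5407 -0.0653  0.0745]
top hinge2 0.95 [287.2 199.4] [ 0.5835 -0.0975  0.0745]
top hinge2 0.78 [275.5 214.5] [ 0.5407 -0.0653  0.0745]
top hinge3 0.95 [287.2 199.4] [ 0.5835 -0.0975  0.0745]
top hinge3 0.78 [275.5 214.5] [ 0.5407 -0.0653  0.0745]
top hinge4 0.95 [287.2 199.4] [ 0.5835 -0.0975  0.0745]
top hinge4 0.78 [275.5 214.5] [ 0.5407 -0.0653  0.0745]
top pack 0.65 [287. 200.] [ 0.5862 -0.1021  0.    ]
top spacer 0.5 [305.9 165.6] [ 0.6809 -0.1499  0.066 ]
top cell_a 0.52 [273.8 175.8] [ 0.6575 -0.062   0.    ]
top cell_a 0.41 [254.1 193.5] [ 0.6036 -0.0044  0.    ]
top lamp 0.56 [104.7 211.1] [0
[... 660 characters left out ...]
 ] [ 0.555  -0.0518  0.0745]
side hinge3 0.94 [277.  230.7] [ 0.6091 -0.1293  0.0745]
side hinge3 0.77 [250.3 215. ] [ 0.555  -0.0518  0.0745]
side hinge4 0.94 [277.  230.7] [ 0.6091 -0.1293  0.0745]
side hinge4 0.77 [250.3 215. ] [ 0.555  -0.0518  0.0745]
side pack 0.84 [260.8 241.1] [ 0.572  -0.0948  0.    ]
side spacer 0.56 [300.9 231.5] [ 0.6736 -0.1458  0.066 ]
side spacer 0.47 [265.5 222.8] [ 0.5895 -0.0857  0.066 ]
side cell_a 0.46 [261.2 216.5] [ 0.6009 -0.0053  0.    ]
side cell_a 0.44 [283.5 226.2] [ 0.6529 -0.062   0.    ]
side lamp 0.72 [213.  132.6] [0.5531 0.4277 0.    ]
side can 0.6 [309.1 350.9] [ 0.5841 -0.4576  0.    ]
side meter 0.86 [239.4 270. ] [ 0.4856 -0.1735  0.    ]
```

Run:
```python
from h import *
a=cv2.imread("pics/top0.png")[130:270,220:370];b=cv2.imread("pics/side0.png")[170:310,190:340]
cv2.imwrite("pics/ab.png",np.hstack([cv2.resize(x,(400,373),interpolation=2) for x in(a,b)]))
c=capture("wrist");print(np.round(c["mount"],3),c["fx"],c["k1"])
s=sense();R=np.array(s["ee_rot"]);print((R.T@(np.array([.60,-.11,.27])-s["tcp_pos"])*1000).round())
```

```text
[[ 0.001  0.964  0.264  0.072]
 [ 1.    -0.001  0.     0.   ]
 [ 0.001  0.264 -0.964 -0.162]
 [ 0.     0.     0.     1.   ]] 342.1511218984805 -0.0015065991742360541
[592. 477. -47.]
```

View pics/ab.png

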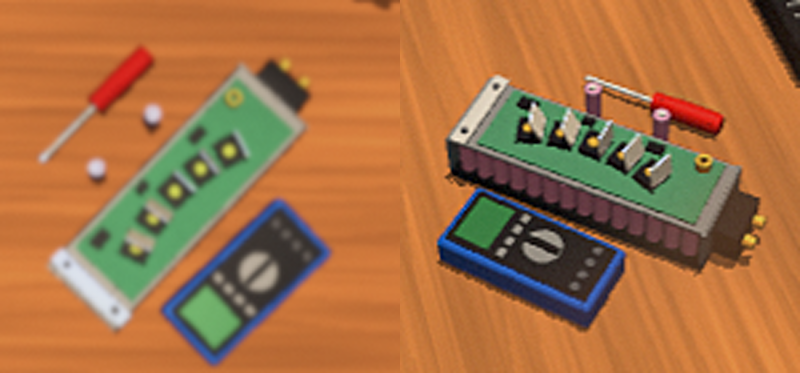

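Request:
step_arm(
  linear=[
    [42, 34, -3],
    [42, 34, -3],
    [42, 34, -3],
    [42, 34, -3],
    [42, 34, -3],
    [42, 34, -3],
    [42, 34, -3],
    [42, 34, -3],
    [42, 34, -3],
    [42, 34, -3],
  ],
  delta_rot=[
    [0, 0, 0],
    [0, 0, 0],
    [0, 0, 0],
    [0, 0, 0],
    [0, 0, 0],
    [0, 0, 0],
    [0, 0, 0],
    [0, 0, 0],
    [0, 0, 0],
    [0, 0, 0],
  ],
  grip=[0, 0, 0, 0, 0, 0, 0, 0, 0, 0],
)

```text
time_s: 2.7
tcp_pos: [0.5008, 0.0844, 0.253]
ee_rot: [[0.911, -0.413, 0.001], [-0.413, -0.911, 0.0], [0.001, -0.001, -1.0]]
wrist_force: [-0.4, 0.2, 0.2]
gripper_width: 0.02
gripper_force: 0.0
```

Request:
step_arm(
  linear=[
    [42, 34, -3],
    [42, 34, -3],
    [42, 34, -3],
    [20, 20, 0],
    [0, 0, 0],
    [0, 0, 0],
    [0, 0, 0],
  ],
  delta_rot=[
    [0, 0, 0],
    [0, 0, 0],
    [0, 0, 0],
    [0, 0, 0.18],
    [0, 0, 0.18],
    [0, 0, 0],
    [0, 0, 0],
  ],
  grip=[0, 0, 0, 0, 0, 0, 0],
)

```text
time_s: 3.58
tcp_pos: [0.5827, -0.085, 0.2617]
ee_rot: [[0.709, -0.705, 0.0], [-0.705, -0.709, 0.0], [0.0, -0.0, -1.0]]
wrist_force: [0.2, 0.5, 0.5]
gripper_width: 0.005
gripper_force: 0.0
```

Run:
```python
from h import *
s=sense();print(s["time_s"],s["tcp_pos"],np.round(s["ee_rot"],3).tolist(),s["gripper_width"],s["wrist_force"])
c=capture("wrist");im=c["img"][:,:,::-1].copy()
for n in ["row","plug","hinge0","spacer","pack"]:
    for r in landmark_of("wrist",n): 
        print(n,round(r["score"],2),np.round(r["point"],1),np.round(at(c,r["point"],Z.get(n,.066 if n=="spacer" else 0),s),4))
        cv2.circle(im,tuple(int(v) for v in r["point"]),3,(255,0,255) if n=="hinge0" else (255,255,0),1)
cv2.imwrite("pics/w1.png",cv2.resize(im,(800,600)))
```

```text
3.575 [ 0.58268453 -0.08502944  0.26167557] [[0.709, -0.705, 0.0], [-0.705, -0.709, 0.0], [0.0, -0.0, -1.0]] 0.004571344603517425 [0.19832769 0.53630247 0.50051042]
row 0.72 [259.4 164.9] [ 0.5802 -0.0895  0.074 ]
plug 0.65 [259.8 153.1] [ 0.5857 -0.0959  0.05  ]
plug 0.21 [262.1 151.9] [ 0.5848 -0.0987  0.05  ]
hinge0 0.93 [264.  118.3] [ 0.6109 -0.1262  0.0745]
hinge0 0.86 [273.4  79.3] [ 0.6311 -0.1588  0.0745]
hinge0 0.66 [260.8 188.4] [ 0.5612 -0.0729  0.0745]
hinge0 0.65 [259.8 153.8] [ 0.5883 -0.0981  0.0745]
hinge0 0.58 [268.5 218.2] [ 0.5315 -0.0553  0.0745]
spacer 0.54 [234.4  47.8] [ 0.6789 -0.1527  0.066 ]
spacer 0.17 [203.1 119.3] [ 0.6537 -0.0809  0.066 ]
pack 0.73 [264.4 154.1] [ 0.5743 -0.0938  0.    ]
```

View pics/w1.png

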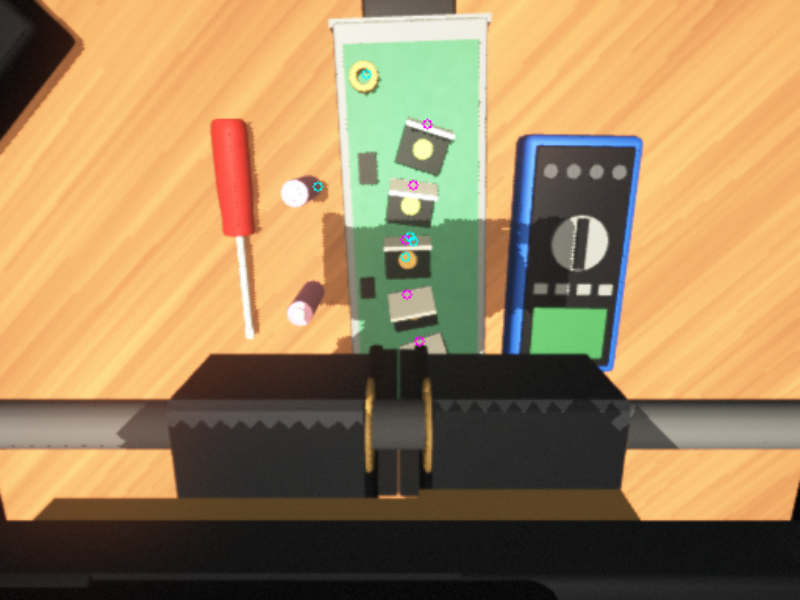

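```bash
cat > fit.py <<'E'
from h import *
from scipy.optimize import least_squares
H=np.array([[.6311,-.1588],[.6109,-.1262],[.5883,-.0981],[.5612,-.0729],[.5315,-.0553]])
R=.22
def loc(s,d): # arc index k -> block centre at s=36mm*(k-2); point d from hinge along tangent
    t=s/R; return np.array([R*np.sin(t)+(d-.013)*np.cos(t),R*(1-np.cos(t))+(d-.013)*np.sin(t)]),t
def W(p,q): c,s=np.cos(p[2]),np.sin(p[2]);return p[:2]+np.array([[c,-s],[s,c]])@q
L=[loc(.036*(k-2),0)[0] for k in range(5)]
f=least_squares(lambda p:np.ravel([W(p,L[k])-H[k] for k in range(5)]+[W(p,[0,0])-[.5802,-.0895]]),[.58,-.09,2.35])
P=f.x
def goal(k,d,p=None):
    p=P if p is None else p
    q,t=loc(.036*(k-2),d); return W(p,q),p[2]+t
E
python3 - <<'E'
from fit import *
print(P,(f.fun*1000).round(1))
s=sense();Rm=np.array(s["ee_rot"]);g,a=goal(0,-.018)
yaw=np.arctan2(-Rm[1,0],-Rm[0,0]);print("start",g,a,"dyaw",a-yaw, (Rm.T@(np.r_[g,.082]-s["tcp_pos"])*1000).round(1))
# per-row steps for each cover, tool x=-tangent, y=left?, z down
def T(g,a,z): return np.array([-np.cos(a),-np.sin(a)]),g
for k in range(5):
    prev=None
    for d,z in zip([-18,-12,-6,0,6,12,18],[82,82,82,81,79,78,77.3]):
        t=0 if False else None
        g,a=goal(k,d/1e3)
        if d<0 and k>0: a-= .036/R*(-d/36)   # blend yaw between blocks
        if d>=0 and k<4: a+= .036/R*(d/36)
        if prev is not None:
            X=np.array([-np.cos(prev[1]),-np.sin(prev[1])]);Y=np.array([-np.sin(prev[1])*-1,np.cos(prev[1])*-1])*-1
            dd=(g-prev[0])*1000;print(k,d,"x %.1f y %.1f z %.1f rz %.3f"%(dd@X,dd@Y,prev[2]-z,-(a-prev[1])))
        prev=(g,a,z)
print(Rm[:2,1],Y)
E
```

```text
[ 0.57944791 -0.0893901   2.39379731] [-1.6  1.3  0.8  0.   0.7 -0.1  0.8 -1.4  0.   0.1 -0.8  0.1]
start [ 0.63810544 -0.17331225] 2.0665245876795026 dyaw -0.29041119741641186 [101.6  23.4 179.7]
0 -12 x -6.0 y -0.0 z 0.0 rz -0.000
0 -6 x -6.0 y -0.0 z 0.0 rz -0.000
0 0 x -6.0 y -0.0 z 1.0 rz -0.000
0 6 x -6.0 y -0.0 z 2.0 rz -0.027
0 12 x -6.0 y -0.2 z 1.0 rz -0.027
0 18 x -6.0 y -0.3 z 0.7 rz -0.027
1 -12 x -6.0 y 0.5 z 0.0 rz -0.027
1 -6 x -6.0 y 0.3 z 0.0 rz -0.027
1 0 x -6.0 y 0.2 z 1.0 rz -0.027
1 6 x -6.0 y -0.0 z 2.0 rz -0.027
1 12 x -6.0 y -0.2 z 1.0 rz -0.027
1 18 x -6.0 y -0.3 z 0.7 rz -0.027
2 -12 x -6.0 y 0.5 z 0.0 rz -0.027
2 -6 x -6.0 y 0.3 z 0.0 rz -0.027
2 0 x -6.0 y 0.2 z 1.0 rz -0.027
2 6 x -6.0 y -0.0 z 2.0 rz -0.027
2 12 x -6.0 y -0.2 z 1.0 rz -0.027
2 18 x -6.0 y -0.3 z 0.7 rz -0.027
3 -12 x -6.0 y 0.5 z 0.0 rz -0.027
3 -6 x -6.0 y 0.3 z 0.0 rz -0.027
3 0 x -6.0 y 0.2 z 1.0 rz -0.027
3 6 x -6.0 y 0.0 z 2.0 rz -0.027
3 12 x -6.0 y -0.2 z 1.0 rz -0.027
3 18 x -6.0 y -0.3 z 0.7 rz -0.027
4 -12 x -6.0 y 0.5 z 0.0 rz -0.027
4 -6 x -6.0 y 0.3 z 0.0 rz -0.027
4 0 x -6.0 y 0.2 z 1.0 rz -0.027
4 6 x -6.0 y -0.0 z 2.0 rz -0.000
4 12 x -6.0 y 0.0 z 1.0 rz -0.000
4 18 x -6.0 y -0.0 z 0.7 rz -0.000
[-0.70658238 -0.70763077] [-0.40823759 -0.91287572]
```

Request:
step_arm(
  linear=[
    [52, 12, 0],
    [52, 12, 30],
    [0, 0, 50],
    [0, 0, 50],
    [0, 0, 25],
    [0, 0, 0],
    [0, 0, 0],
  ],
  delta_rot=[
    [0, 0, 0],
    [0, 0, 0],
    [0, 0, 0.145],
    [0, 0, 0.145],
    [0, 0, 0],
    [0, 0, 0],
    [0, 0, 0],
  ],
  grip=[0, 0, 0, 0, 0, 0, 0],
)

```text
time_s: 4.75
tcp_pos: [0.6405, -0.176, 0.1082]
ee_rot: [[0.476, -0.88, 0.003], [-0.88, -0.476, -0.001], [0.002, -0.002, -1.0]]
wrist_force: [0.6, -0.3, 0.5]
gripper_width: 0.009
gripper_force: 0.0
```

```bash
cat > chk.py <<'E'
from fit import *
import sys
k=int(sys.argv[1]);d=float(sys.argv[2])/1e3
s=sense();Rm=np.array(s["ee_rot"]);g,a=goal(k,d)
print(s["time_s"],np.round(s["tcp_pos"],4),"left to goal mm",(Rm.T@(np.r_[g,.082]-s["tcp_pos"])*1000).round(1),"rz",round(-(a-np.arctan2(-Rm[1,0],-Rm[0,0])),3),np.round(s["wrist_force"],1))
E
python3 chk.py 0 -21
python3 - <<'E'
from h import *
a=capture("side")["img"][150:300,200:350];b=capture("wrist")["img"]
cv2.imwrite("pics/c1.png",np.hstack([cv2.resize(x,(400,400),interpolation=2) for x in(a,b[:,60:444])])[:,:,::-1])
E
```

```text
4.75 [ 0.6405 -0.176   0.1082] left to goal mm [-0.5  0.9 26.2] rz 0.0 [ 0.6 -0.3  0.5]
```

View pics/c1.png

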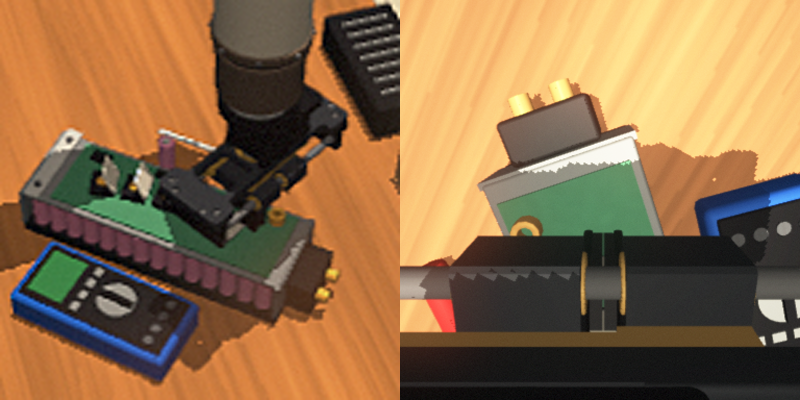

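Request:
step_arm(
  linear=[
    [0, 1, 13],
    [0, 0, 13],
    [0, 0, 0],
    [-5, 0, 0],
    [-5, 0, 0],
    [-5, 0, 0],
    [-5, 0, 0],
    [0, 0, 0],
  ],
  delta_rot=[
    [0, 0, 0],
    [0, 0, 0],
    [0, 0, 0],
    [0, 0, 0],
    [0, 0, 0],
    [0, 0, 0],
    [0, 0, 0],
    [0, 0, 0],
  ],
  grip=[0, 0, 0, 0, 0, 0, 0, 0],
)

```text
time_s: 5.85
tcp_pos: [0.6287, -0.1582, 0.0807]
ee_rot: [[0.475, -0.88, -0.0], [-0.88, -0.475, 0.0], [-0.0, -0.0, -1.0]]
wrist_force: [-0.4, 0.0, 0.0]
gripper_width: 0.006
gripper_force: 0.1
```

```bash
python3 chk.py 0 18
```

```text
5.85 [ 0.6287 -0.1582  0.0807] left to goal mm [-18.2  -1.1  -1.3] rz -0.0 [-0.4  0.   0. ]
```

Request:
step_arm(
  linear=[
    [-6, -0.3, 1],
    [-6, -0.5, 1],
    [-6, -0.3, 0.7],
    [0, 0, 0.5],
    [0, 0, 0.5],
    [0, 0, 0],
  ],
  delta_rot=[
    [0, 0, -0.027],
    [0, 0, -0.027],
    [0, 0, -0.027],
    [0, 0, 0],
    [0, 0, 0],
    [0, 0, 0],
  ],
  grip=[0, 0, 0, 0, 0, 0],
)

```text
time_s: 6.6
tcp_pos: [0.6208, -0.1419, 0.0779]
ee_rot: [[0.545, -0.838, 0.0], [-0.838, -0.545, 0.001], [-0.0, -0.0, -1.0]]
wrist_force: [-2.4, 2.7, 6.9]
gripper_width: 0.003
gripper_force: 3.3
```

```bash
python3 chk.py 0 18;python3 - <<'E'
from h import *
a=capture("side")["img"][180:280,200:300];b=capture("top")["img"][160:260,240:340]
cv2.imwrite("pics/c2.png",np.hstack([cv2.resize(x,(400,400),interpolation=2) for x in(a,b)])[:,:,::-1])
E
```

```text
6.6 [ 0.6208 -0.1419  0.0779] left to goal mm [-0.1 -0.3 -4.1] rz 0.081 [-2.4  2.7  6.9]
```

View pics/c2.png

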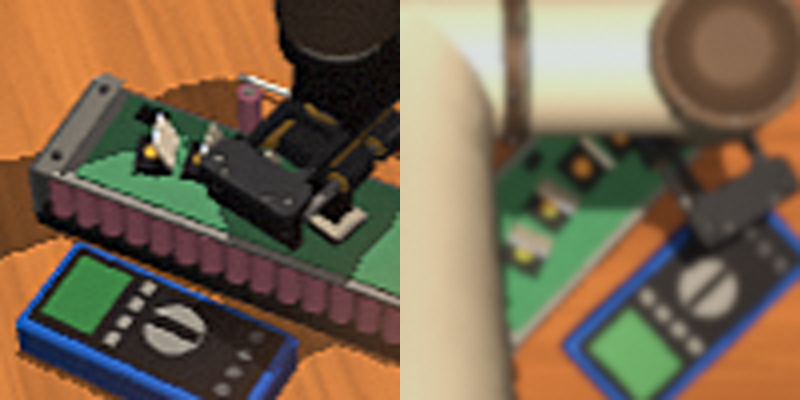

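Request:
step_arm(
  linear=[
    [0, 0, -4.5],
    [-6, 0.5, 0],
    [-6, 0.3, 0],
    [-6, 0.2, 1],
    [-6, 0, 1],
    [-6, -0.2, 1],
    [-6, -0.3, 0.5],
    [0, 0, 0.7],
    [0, 0, 0],
  ],
  delta_rot=[
    [0, 0, 0],
    [0, 0, -0.027],
    [0, 0, -0.027],
    [0, 0, -0.027],
    [0, 0, -0.027],
    [0, 0, -0.027],
    [0, 0, -0.027],
    [0, 0, 0],
    [0, 0, 0],
  ],
  grip=[0, 0, 0, 0, 0, 0, 0, 0, 0],
)

```text
time_s: 7.82
tcp_pos: [0.5986, -0.1134, 0.0779]
ee_rot: [[0.673, -0.74, -0.0], [-0.74, -0.673, 0.001], [-0.001, -0.0, -1.0]]
wrist_force: [-2.1, 3.5, 6.5]
gripper_width: 0.008
gripper_force: 2.7
```

```bash
python3 chk.py 1 18
```

```text
7.825 [ 0.5986 -0.1134  0.0779] left to goal mm [ 0.3 -2.5 -4.1] rz 0.079 [-2.1  3.5  6.5]
```

Request:
step_arm(
  linear=[
    [0, 0, -4.3],
    [-6, -1, 0],
    [-6, -1, 0],
    [-6, 0, 1],
    [-6, 0, 1],
    [-6, -0.2, 1],
    [-6, -0.3, 0.5],
    [0, 0, 0.7],
    [0, 0, 0],
  ],
  delta_rot=[
    [0, 0, 0],
    [0, 0, -0.027],
    [0, 0, -0.027],
    [0, 0, -0.027],
    [0, 0, -0.027],
    [0, 0, -0.027],
    [0, 0, -0.027],
    [0, 0, 0],
    [0, 0, 0],
  ],
  grip=[0, 0, 0, 0, 0, 0, 0, 0, 0],
)

```text
time_s: 8.95
tcp_pos: [0.5742, -0.0868, 0.0779]
ee_rot: [[0.783, -0.621, -0.001], [-0.621, -0.783, 0.001], [-0.001, 0.0, -1.0]]
wrist_force: [-3.1, 2.5, 6.1]
gripper_width: 0.004
gripper_force: 2.8
```

```bash
python3 chk.py 2 18
```

```text
8.95 [ 0.5742 -0.0868  0.0779] left to goal mm [ 0.7 -1.6 -4.1] rz 0.077 [-3.1  2.5  6.1]
```

Request:
step_arm(
  linear=[
    [0, 0, -4.3],
    [-6, -1, 0],
    [-6, -1, 0],
    [-6, 0, 1],
    [-6, 0, 1],
    [-6, -0.2, 1],
    [-6, -0.3, 0.5],
    [0, 0, 0.7],
    [0, 0, 0],
  ],
  delta_rot=[
    [0, 0, 0],
    [0, 0, -0.027],
    [0, 0, -0.027],
    [0, 0, -0.027],
    [0, 0, -0.027],
    [0, 0, -0.027],
    [0, 0, -0.027],
    [0, 0, 0],
    [0, 0, 0],
  ],
  grip=[0, 0, 0, 0, 0, 0, 0, 0, 0],
)

```text
time_s: 10.07
tcp_pos: [0.5458, -0.0646, 0.0779]
ee_rot: [[0.873, -0.487, -0.001], [-0.487, -0.873, 0.0], [-0.001, 0.0, -1.0]]
wrist_force: [-3.0, 2.0, 6.3]
gripper_width: 0.004
gripper_force: 2.9
```

```bash
python3 chk.py 3 18
```

```text
10.075 [ 0.5458 -0.0646  0.0779] left to goal mm [ 0.9 -0.7 -4.1] rz 0.076 [-3.   2.   6.3]
```

Last cover, then straight up and back for a look.

Request:
step_arm(
  linear=[
    [0, 0, -4.3],
    [-5.5, 0, 0],
    [-5.5, 0, 0],
    [-5.5, 0, 1],
    [-6, 0, 1],
    [-6, 0, 1],
    [-6, 0, 0.5],
    [0, 0, 0.7],
    [0, 0, 0],
  ],
  delta_rot=[
    [0, 0, 0],
    [0, 0, -0.027],
    [0, 0, -0.027],
    [0, 0, -0.027],
    [0, 0, 0],
    [0, 0, 0],
    [0, 0, 0],
    [0, 0, 0],
    [0, 0, 0],
  ],
  grip=[0, 0, 0, 0, 0, 0, 0, 0, 0],
)

```text
time_s: 11.2
tcp_pos: [0.5145, -0.0496, 0.0779]
ee_rot: [[0.91, -0.415, -0.002], [-0.415, -0.91, 0.0], [-0.002, 0.001, -1.0]]
wrist_force: [-3.0, 2.5, 7.0]
gripper_width: 0.004
gripper_force: 3.1
```

```bash
python3 chk.py 4 18
```

```text
11.2 [ 0.5145 -0.0496  0.0779] left to goal mm [-0.2 -1.8 -4.1] rz -0.007 [-3.   2.5  7. ]
```

Request:
step_arm(
  linear=[
    [0, 0, -10],
    [0, 0, -40],
    [0, 0, -50],
    [0, 0, -50],
    [-50, 0, -20],
    [-50, 0, 0],
    [-40, 0, 0],
    [0, 0, 0],
    [0, 0, 0],
  ],
  delta_rot=[
    [0, 0, 0],
    [0, 0, 0],
    [0, 0, 0],
    [0, 0, 0],
    [0, 0, 0],
    [0, 0, 0],
    [0, 0, 0],
    [0, 0, 0],
    [0, 0, 0],
  ],
  grip=[0, 0, 0, 0, 0, 0, 0, 0, 0],
)

```text
time_s: 12.32
tcp_pos: [0.3888, 0.0083, 0.2481]
ee_rot: [[0.91, -0.414, 0.002], [-0.414, -0.91, 0.0], [0.002, -0.001, -1.0]]
wrist_force: [0.5, 0.5, -0.0]
gripper_width: 0.007
gripper_force: 0.0
```

Run:
```python
from fit import *
a=capture("side")["img"][170:310,190:340];b=capture("wrist")["img"]
cv2.imwrite("pics/c3.png",np.hstack([cv2.resize(a,(360,360),interpolation=2),cv2.resize(b,(440,360))])[:,:,::-1])
```

```text
(no output)
```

View pics/c3.png

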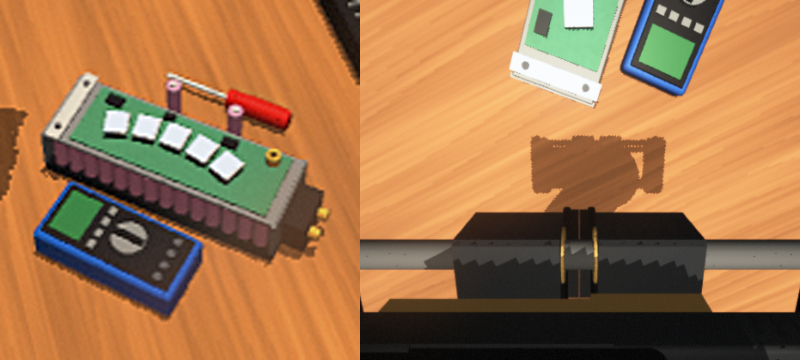

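```bash
python3 -c "
from station import *
print(finish_job())"
```

```text
the job is handed in; nothing more can be done
None
```

All five terminal covers were folded flat in order from the plug end; the last side view shows the battery and loose parts where they were, and the job was handed in at about 12.4 s.

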